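# Zero the angle gauge and hold a slide flush on its sloped face

### The arm

A 7-joint arm with a two-finger parallel gripper is mounted at the origin on the work surface. World frame = base frame: x ahead of the robot, y to its left, z up, the work surface at z = 0. Lengths are in m, angles in rad, forces in N, time in s.
With the tool pointing down it reaches from about 0.4 to 0.85 m from the base axis. Payload 10.4 kg.
Tool frame: the origin (TCP) lies at the very end of the fingers, on their centre line; the grasp point (between the pads) lies 19 mm behind it; z points along the fingers, y is the line along which they close (so a half turn about z gives the same grasp; the last joint's range is limited). The gripper opens to 85 mm and grips with 20 to 120 N. Pads are 22 mm wide; open, the fingers measure 114 mm over their backs; the gripper's body (76 mm by 85 mm) begins 54 mm behind the grasp point. The pads swing forward as they close: fully open they stand 13 mm farther back than shut.
Start: joints at [-1.34, 0.332, -0.065, 1.46, 0.022, 1.35, -0.088], TCP at [0.157, 0.605, 0.2] pointing down, gripper open.
Joint ranges: [-2.6, 2.6], [-0.5, 2.12], [-1.47, 1.34], [0.16, 2.42], [-1.27, 4.41], [0.06, 2.06], [-2.6, 2.6]. Speed limits (rad/s): [2.22, 2.22, 2.79, 2.79, 3.14, 3.14, 3.14].

### API

Orientations are given as a unit quaternion [x, y, z, w].
In Python, from workcell import manip gives the robot as it stands.
- The arm moves only by the shell command python3 -m jog 'ROWS' [FORCE]. ROWS is a JSON list of rows, 1 to 20 of them, each an object with the fields wx, wy, wz (a rotation vector in rad), sx, sy, sz (the shift in m), jaw (the opening from 0.0 (shut) to 1.0 (fully open)); a field left out counts as zero (the opening has to be given); each row is the pose to reach, as a shift and turn from the pose commanded when the command began, along the tool's axes at that moment; what a row does not reach only later rows make up. A row lasts 1/8 s, in which the tool goes at most 0.0625 m and 0.188 rad, less where a joint would pass 70% of its speed; a pose out of reach is approached as far as the arm can. The fingers move at their own pace and stop on an object; FORCE is the grip in N (left out, the last holds). Time passes only in rows, so rows that do not move let the fingers close. It prints the time, the measured TCP pose, the force, the opening and the grip force at its end. Input that does not fit is refused with a message, and nothing moves.
- manip.get_obs(): the state, without advancing time (a new reading comes with each control period).
- manip.camera(name): name is "scene" or "side" or "wrist"; returns the picture (480x640x3 uint8, blue, green, red); there is no depth.
- manip.calibration(name): a dict with "fx", "fy", "cx", "cy" (pixels), "k1" (the pictures are not rectified: a ray, as slopes to the right and down, at radius r is drawn at 1 + k1 r^2 times it, then the intrinsics apply), "world_from_camera" (4x4, takes a point from camera to world coordinates); the wrist camera has in their place "tool_from_camera" (4x4, takes a point from camera to tool coordinates, whose origin is the TCP and whose axes are the flange's). Camera axes: x right, y up, looking along -z (the intrinsics and any distortion apply to the point x, -y, -z); pixel columns grow to the right and rows downward; lengths in m; the calibration is good to about 2 mm. A picture is of the moment at which its call begins: read the wrist's pose just before it. calibration takes no time and is no camera call.
- manip.hand_in(): hands the job in; it is judged then, once.
Trained networks look in the newest picture that a camera, given by its name, has taken for a name from the list of things; names that differ only in an ending like _2 or _b are one class to them, and where a whole thing is asked for, a point or a joint stands for the part that bears it (a point fixed in the world has none). Each returns a list of dicts, best first, with "confidence" (0 to 1); they miss things now and then, are a little off and sometimes report something else, mostly with a low value. They report only what shows in the picture. A call takes as long as a camera call. They do not tell look-alikes from the thing itself.
- manip.outline_of(camera, thing): "mask" (480x640 bool, what is visible of it) and "bbox" ([left, top, right, bottom] in pixels, round what is visible of it).
The state is a dict: "clock": time; "joint_pos": joint angles; "joint_velocities": joint speeds; "tau": joint torques, N m; "position": TCP position; "ee_rot": TCP orientation; "ft_force": force on the tool from outside, world axes, zero at the start; "torque": the same for the moment, N m; "grip_width": opening from 0.0 (shut) to 1.0 (fully open); "grasp_force": force on a finger pad.
Only numpy, scipy, OpenCV 4.12 (cv2) and the standard library are available. Lean on these libraries where they do the work, as an engineer would, in place of code of your own. Each camera call takes 0.05 s, during which the arm holds its last target. There are 200 camera calls.

### The job

Take the stylus out of its wooden stand, press the recessed zero button of the readout box all the way in with its tip, and put the stylus back fully home in the stand. Then pick up the steel sample slide by its rib, tilt it to match the gauge's sloped face, lay it flush, centred and lengthwise on that face, and press gently so that the sprung face sinks about half way: finish while still holding it there, keep gripping and pressing, and do not let go. Leave the gauge's set angle and the other things on the bench undisturbed.

Things in the scene. Friction and masses are not known exactly. Their poses are not given: they have to be found in the camera images.
- stylus: Upright steel stylus, 110 mm long, 50 g, loose in its stand. Origin at the centre of its flat tip (bottom end), z up along it. Shaft 8 mm diameter (last 12 mm: 6 mm diameter), brass collar 26 mm diameter from 56 to 60 mm above the tip, round dark handle 14 mm diameter from 60 to 110 mm above the tip: grip it by the handle.
- stylus_collar (a point): Centre of the underside of the stylus's collar, 56 mm above the tip; the collar rests on the stand's top.
- stand_mouth (a point): Centre of the hole's mouth on top of the stylus stand, a fixed dark wood block 64 x 64 x 62 mm high. The vertical hole is 14 mm in diameter and 60 mm deep with a small chamfer; the collar (not the tip) carries the stylus.
- zero_top (a point): Centre of the top of the zero button's cap (13 mm diameter), at the bottom of a round well 16 mm in diameter, 6 mm below the top face of the readout box. z up. The box is a fixed white case 100 x 80 x 35 mm high with a dark display on its far half; the well is in its near half, 22 mm from the box's centre.
- zero (a joint): Travel of the zero button in m: 0 = out, 0.004 = fully in (pressed downward). Spring: about 1.8 N to start, 4.2 N when fully in.
- slide: Loose sample slide, 0.09 to 0.18 kg, lying flat on the bench at the start. Steel plate 64 (x) x 46 (y) x 6 mm, with a black rib on top, 40 mm long along x, 12 mm wide in y, rising to 32 mm above the underside: grip it across the rib, from above. Origin at the centre of the underside, z up out of the plate. Turning it half round about z makes no difference.
- gauge: Base of the angle gauge, fixed to the bench: grey plate 110 x 100 x 14 mm with two aluminium cheeks, 64 mm high, inner faces 76 mm apart in y. Origin at the centre of its underside, z up. The gauge carries a tilting cradle on a level axle along the base's y at 56 mm height, and on it the sprung face.
- face (a point): Centre of the gauge's sloped sensing face, the flat rimless aluminium top 74 (x) x 58 (y) mm of a sprung pad, about 80 mm above the bench, clear above the cheeks. z: outward normal, leaning to the base's -x (robot side) by the set angle, 0.2 to 0.5 rad from level, different each time; the stiff hinge stays put under gentle pressing. x runs up the slope, y is level.
- gauge_face (a joint): How far the sprung face is pushed in along its normal, in m: 0 = out, 0.006 = bottomed. Spring: about 2.4 N to start (less its own weight of 0.8 N), then 1.2 N per mm, 9.6 N at the bottom. The face only sinks straight in, it does not swivel.
- cradle_edge (a point): Middle of the cradle's upper (far) edge, under the face, 38 mm from the tilt axle: shows whether the set angle has been disturbed.
- vise: Bystander: loose white and black movement holder, 85 x 50 x 32 mm, origin at its underside. Leave alone.
- loupe: Bystander: loose black eye loupe, 34 mm diameter, 30 mm high, origin at its underside. Leave alone.
- case_tray: Bystander: loose cardboard tray of watch cases, 110 x 90 x 25 mm, origin at its underside. Leave alone.
There are look-alikes about, which are no part of the job. What is meant by the part that bears stand_mouth is not blue or turquoise, and is the larger of those in its own colour.

How it is judged:
By the outcome, as a careful person would: the job done as asked, in the order asked, and still so for the second after the job is handed in, while the arm keeps its last pose, push and grip.
It also fails if it takes over 54 s, if anything falls off the work surface, if the arm or the gripper's body presses on something with over 40 N, if the wrist force passes 120 N, or if a joint passes its speed limit or range.

## Working session

There is one attempt and no reset: what is moved stays moved. The work goes in short steps, Python scripts to look and compute and a shell command to move; the robot and the scene stay as the last step left them, time stands still between calls to the robot, and variables do not carry over. Pictures are saved under pics/ and viewed, at most 10 in all, crops included, and the job is handed in when it is done.

```bash
ls; mkdir -p pics; cat > h.py <<'E'
import numpy as np, cv2
from workcell import manip
from scipy.spatial.transform import Rotation as R
def pose(o=None):
    o=o or manip.get_obs(); T=np.eye(4); T[:3,:3]=R.from_quat(o["ee_rot"]).as_matrix(); T[:3,3]=o["position"]; return T
def cam(name):
    c=manip.calibration(name)
    W=np.array(c["world_from_camera"]) if "world_from_camera" in c else pose()@np.array(c["tool_from_camera"])
    return c,W
def ray(name,uv,cw=None):
    c,W=cw or cam(name)
    d=np.array([(uv[0]-c["cx"])/c["fx"],(uv[1]-c["cy"])/c["fy"]]); s=d.copy()
    for _ in range(20): s=d/(1+c["k1"]*(s@s))
    v=W[:3,:3]@np.array([s[0],-s[1],-1]); return W[:3,3],v/np.linalg.norm(v)
def onz(name,uv,z,cw=None):
    o,v=ray(name,uv,cw); return o+v*(z-o[2])/v[2]
def proj(name,P,cw=None):
    c,W=cw or cam(name); p=np.linalg.inv(W)@np.append(P,1); s=np.array([p[0],-p[1]])/-p[2]
    s=s*(1+c["k1"]*(s@s)); return np.array([s[0]*c["fx"]+c["cx"],s[1]*c["fy"]+c["cy"]])
def tri(obs):
    A=0;b=0
    for o,v in obs:
        M=np.eye(3)-np.outer(v,v);A=A+M;b=b+M@o
    return np.linalg.solve(A,b)
E
python3 - <<'E'
from h import *
np.set_printoptions(precision=4,suppress=True)
for n in ["scene","side","wrist"]:
    cv2.imwrite(f"pics/{n}0.png",manip.camera(n)); c,W=cam(n); print(n,c["fx"],c["k1"],W)
    if n!="wrist":
        for t in ["stylus","stand_mouth","zero_top","slide","gauge","face","vise","loupe","case_tray","zero","gauge_face"]:
            for d in manip.outline_of(n,t)[:4]:
                ys,xs=np.nonzero(d["mask"]); print(t,round(d["confidence"],2),d["bbox"],xs.mean().round(1),ys.mean().round(1),len(xs))
print(pose(),manip.get_obs()["clock"])
E
```

```text
pics
scene 481.1721266786503 0.017711105506832515 [[ 0.8657 -0.4195  0.2732  0.84  ]
 [ 0.5006  0.7218 -0.478  -0.5211]
 [ 0.0033  0.5506  0.8348  0.9751]
 [ 0.      0.      0.      1.    ]]
stylus 0.44 [301.3, 193.3, 315.1, 212.1] 309.8 203.1 141
stand_mouth 0.88 [262.5, 230.2, 302.5, 277.4] 284.6 251.6 1231
stand_mouth 0.72 [320.2, 172.3, 340.8, 199.8] 329.5 185.8 512
stand_mouth 0.69 [262.9, 186.9, 289.4, 213.6] 275.2 200.4 517
slide 0.68 [356.0, 151.6, 378.1, 172.3] 366.6 160.1 347
gauge 0.79 [282.7, 283.1, 339.2, 351.9] 312.5 318.4 2531
face 0.81 [285.5, 292.1, 331.3, 324.0] 308.7 307.0 994
vise 0.66 [190.9, 326.1, 232.3, 351.3] 212.0 339.1 890
vise 0.41 [289.3, 292.7, 328.5, 323.5] 308.8 307.4 934
loupe 0.79 [297.2, 406.3, 313.2, 428.0] 306.2 416.1 238
case_tray 0.59 [409.3, 144.8, 463.4, 193.4] 435.8 167.7 1444
gauge_face 0.76 [290.8, 291.2, 327.5, 323.3] 308.8 307.1 929
gauge_face 0.56 [307.8, 191.7, 317.2, 212.6] 309.5 203.3 122
gauge_face 0.54 [191.8, 322.8, 233.4, 354.8] 212.0 339.4 932
gauge_face 0.4 [408.3, 145.4, 461.8, 189.9] 435.8 168.1 1458
side 433.3387186514851 0.0
[... 504 characters left out ...]
3.6] 453.4 437.0 648
slide 0.79 [280.8, 186.9, 313.1, 210.8] 295.3 199.1 358
gauge 0.55 [330.0, 291.3, 409.7, 377.8] 365.8 335.3 4350
face 0.93 [337.4, 293.0, 393.9, 339.2] 365.1 314.3 1476
loupe 0.78 [438.6, 420.8, 466.4, 452.2] 453.5 437.3 583
case_tray 0.95 [335.8, 169.2, 383.3, 199.8] 361.1 183.8 1090
gauge_face 0.65 [336.2, 294.8, 391.1, 336.3] 364.9 314.3 1520
wrist 402.2766125340204 -0.07412760303524472 [[ 0.2505 -0.9272 -0.2784  0.0868]
 [ 0.9681  0.2399  0.0722  0.6225]
 [-0.0002 -0.2876  0.9577  0.3754]
 [ 0.      0.      0.      1.    ]]
[[-0.968   0.2511  0.      0.1569]
 [ 0.2511  0.968   0.0001  0.605 ]
 [ 0.      0.0001 -1.      0.2001]
 [ 0.      0.      0.      1.    ]] 1.25
```

View both.

View pics/scene0.png

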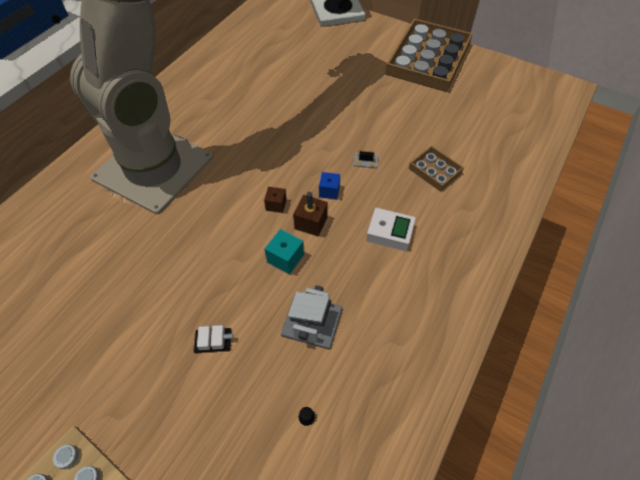

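View pics/side0.png

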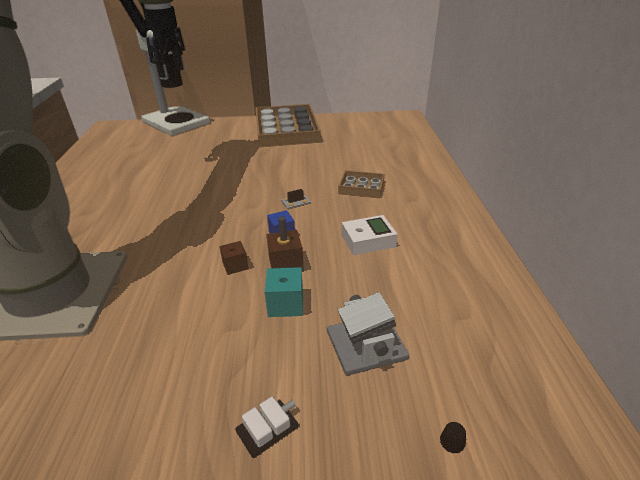

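```bash
python3 - <<'E'
from h import *
np.set_printoptions(precision=4,suppress=True)
def t(a,b): print(tri([ray("scene",a),ray("side",b)]), end=' ')
for n,a,b in [("stylus top",(309,193),(282.5,219.5)),("well",(382,223.5),(360,230)),("slide",(366.6,160),(295.3,199)),("face",(308.7,307),(365,314.3)),("loupe",(306,416),(453.5,437)),("vise",(212,339),(267,425)),("tray",(436,168),(361,184)),("bluetop",(330,179),(281,217)),("teal hole",(283.5,244),(283,280)),("smallbrown",(275,195),(233,251))]:
    print(n,end=' ');t(a,b);print()
print(onz("scene",(309,207),.062),onz("side",(283.5,240),.062))
print("slide z=.006",onz("scene",(366.6,160),.01),onz("side",(295.3,199),.01))
def up(n,box,k):
    im=cv2.imread(f"pics/{n}0.png")[box[1]:box[3],box[0]:box[2]]; return cv2.resize(im,(400,300),interpolation=cv2.INTER_CUBIC)
a=np.vstack([np.hstack([up("scene",(350,145,390,175),0),up("scene",(355,200,425,252),0)]),np.hstack([up("scene",(272,276,352,336+0),0),up("side",(320,285,420,360),0)])])
cv2.imwrite("pics/crop1.png",a)
E
```

```text
stylus top [0.4572 0.058  0.111 ] 
well [0.6205 0.119  0.034 ] 
slide [0.4809 0.3083 0.005 ] 
face [ 0.5922 -0.17    0.0717] 
loupe [ 0.6909 -0.3455  0.0115] 
vise [ 0.4377 -0.3115  0.0091] 
tray [0.6564 0.3745 0.0051] 
bluetop [0.4481 0.1692 0.0441] 
teal hole [ 0.458  -0.0597  0.0564] 
smallbrown [0.3517 0.0625 0.0349] 
[0.4542 0.0568 0.062 ] [0.4584 0.0541 0.062 ]
slide z=.006 [0.4838 0.3031 0.01  ] [0.4802 0.3011 0.01  ]
```

View pics/crop1.png

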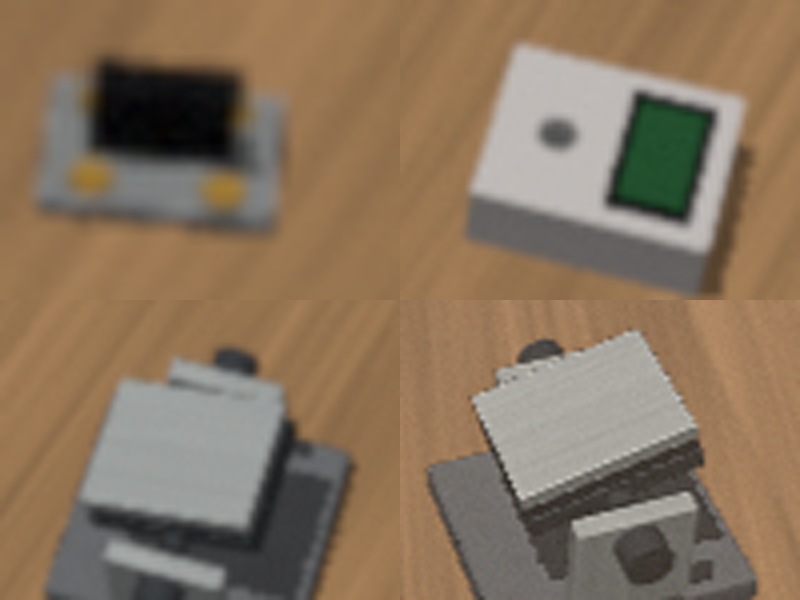

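```bash
python3 - <<'E'
from h import *
from scipy.optimize import least_squares
np.set_printoptions(precision=4,suppress=True)
S=np.array([(355.5,152.2),(379,154.7),(377.2,167.2),(353.8,165.8)])
P=np.array([onz("scene",s,.006) for s in S]); print(P,P.mean(0)); 
d=P[1]+P[2]-P[0]-P[3]; print("slide yaw",np.arctan2(d[1],d[0]), np.linalg.norm(d)/2)
a=[(296.6,292),(329,297),(321.6,321.6),(288.4,315.6)]; b=[(338.25,309.5),(379.5,293),(394,317.5),(350.75,335)]
m=np.array([(-37,29,0),(37,29,0),(37,-29,0),(-37,-29,0)])/1000
print([tri([ray("scene",x),ray("side",y)]) for x,y in zip(a,b)])
def M(p): return p[:3]+R.from_euler("ZY",[p[3],-p[4]]).apply(m)
cs,cd=cam("scene"),cam("side")
f=lambda p:np.concatenate([proj("scene",q,cs)-u for q,u in zip(M(p),a)]+[proj("side",q,cd)-u for q,u in zip(M(p),b)])
r=least_squares(f,[.59,-.17,.08,.3,.3]);print(r.x,r.cost,r.fun)
B=np.array([onz("scene",(355+(x-400)*.175,200+y*.1733),.035) for x,y in [(517,45),(747,100),(712,250),(470,195)]]);print(B,B.mean(0));d=B[1]+B[2]-B[0]-B[3];print(np.arctan2(d[1],d[0]))
print(onz("scene",(355+158*.175,200+133*.1733),.035))
E
```

```text
[[0.4428 0.3167 0.006 ]
 [0.5026 0.3408 0.006 ]
 [0.5189 0.2979 0.006 ]
 [0.4624 0.2708 0.006 ]] [0.4817 0.3065 0.006 ]
slide yaw 0.4143886203375625 0.06352842803046298
[array([ 0.551 , -0.1515,  0.0669]), array([ 0.62  , -0.1346,  0.0832]), array([ 0.634 , -0.1883,  0.081 ]), array([ 0.5653, -0.2056,  0.066 ])]
[ 0.5927 -0.1697  0.0737  0.2478  0.2169] 1.7580286807579486 [ 0.2266 -0.0076  0.8222  0.0693  0.3121  0.6702 -0.3323  0.8224 -0.6066
 -0.2036 -0.1986 -0.3716  0.3012 -0.3316 -0.7886  0.2023]
[[0.5846 0.1535 0.035 ]
 [0.6816 0.1766 0.035 ]
 [0.7003 0.101  0.035 ]
 [0.6027 0.0753 0.035 ]] [0.6423 0.1266 0.035 ]
0.24599193507075606
[0.6202 0.1213 0.035 ]
```

```bash
python3 -m jog '[{"wz": -0.5, "sx": -0.345, "sy": -0.241, "sz": -0.02, "jaw": 1}, {"wz": -0.5, "sx": -0.345, "sy": -0.241, "sz": -0.02, "jaw": 1}, {"wz": -0.5, "sx": -0.345, "sy": -0.241, "sz": -0.02, "jaw": 1}, {"wz": -0.5, "sx": -0.345, "sy": -0.241, "sz": -0.02, "jaw": 1}, {"wz": -0.5, "sx": -0.345, "sy": -0.241, "sz": -0.02, "jaw": 1}, {"wz": -0.5, "sx": -0.345, "sy": -0.241, "sz": -0.02, "jaw": 1}, {"wz": -0.5, "sx": -0.345, "sy": -0.241, "sz": -0.02, "jaw": 1}, {"wz": -0.5, "sx": -0.345, "sy": -0.241, "sz": -0.02, "jaw": 1}, {"wz": -0.5, "sx": -0.345, "sy": -0.241, "sz": -0.02, "jaw": 1}, {"wz": -0.5, "sx": -0.345, "sy": -0.241, "sz": -0.02, "jaw": 1}]' 30
python3 - <<'E'
from h import *
np.set_printoptions(precision=4,suppress=True)
T=pose(); im=manip.camera("wrist"); cv2.imwrite("pics/w1.png",im); np.save("w1.npy",T); print(T, np.abs(manip.get_obs()["joint_velocities"]).max())
for d in manip.outline_of("wrist","slide")[:2]:
    ys,xs=np.nonzero(d["mask"]); print(d["confidence"],d["bbox"],xs.mean(),ys.mean())
E
```

```text
clock: 2.5
position: [0.4294, 0.2864, 0.2199]
ee_rot: [-0.124, 0.992, 0.0, -0.0]
ft_force: [1.0, 0.2, 0.0]
grip_width: 0.997
grasp_force: 0.0
[[-0.9692 -0.2461 -0.0003  0.4294]
 [-0.2461  0.9692  0.0002  0.2864]
 [ 0.0002  0.0003 -1.      0.2199]
 [ 0.      0.      0.      1.    ]] 0.004803988234395564
0.92 [307.3, 220.9, 360.7, 287.1] 334.4685364976627 252.71449119021935
```

View pics/w1.png

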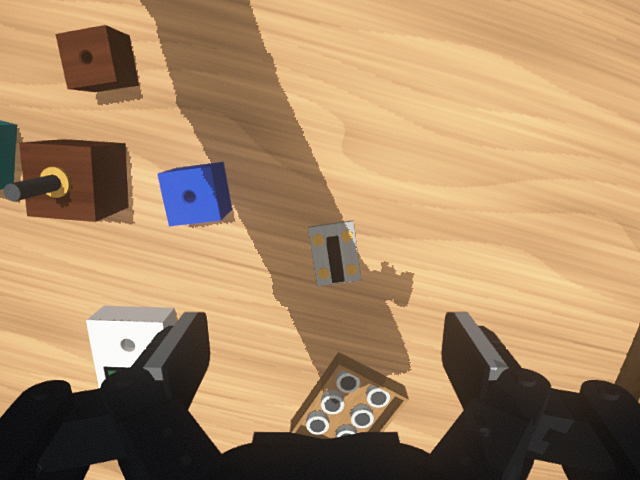

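```bash
cat > sl.py <<'E'
from h import *
np.set_printoptions(precision=4,suppress=True)
c=manip.calibration("wrist"); T=np.load("w1.npy"); cw=(c,T@np.array(c["tool_from_camera"]))
P=np.array([onz("w",s,.006,cw) for s in [(307,228),(352,221),(361,281),(320,287)]]);print(P.mean(0));d=P[2]+P[3]-P[0]-P[1];print("yaw",np.arctan2(d[1],d[0]),np.linalg.norm(d)/2)
a,b=onz("w",(337,236),.032,cw),onz("w",(334,236),.032,cw)
print("rib",np.array([onz("w",s,.032,cw) for s in [(333,236),(344,282)]]))
print("mask",onz("w",(334.5,252.7),.012,cw))
print("collar",onz("w",(60,181.5),.066,cw),"top",onz("w",(11,192),.116,cw),"well",onz("w",(128,345),.035,cw))
E
python3 sl.py
```

```text
[0.4815 0.3088 0.006 ]
yaw 0.4300365202551991 0.06490393855602555
rib [[0.4557 0.2994 0.032 ]
 [0.498  0.3215 0.032 ]]
mask [0.4775 0.307  0.012 ]
collar [0.457  0.0606 0.066 ] top [0.4589 0.0546 0.116 ] well [0.6208 0.1227 0.035 ]
```

```bash
python3 -m jog '[{"sx": 0.066, "sy": -0.22, "sz": 0.02, "jaw": 1}, {"sx": 0.066, "sy": -0.22, "sz": 0.02, "jaw": 1}, {"sx": 0.066, "sy": -0.22, "sz": 0.02, "jaw": 1}, {"sx": 0.066, "sy": -0.22, "sz": 0.02, "jaw": 1}, {"sx": 0.066, "sy": -0.22, "sz": 0.02, "jaw": 1}, {"sx": 0.066, "sy": -0.22, "sz": 0.02, "jaw": 1}]'
python3 - <<'E'
from h import *
np.set_printoptions(precision=4,suppress=True)
T=pose(); im=manip.camera("wrist"); cv2.imwrite("pics/w2.png",im); np.save("w2.npy",T); print(T)
E
```

```text
clock: 3.35
position: [0.42, 0.0568, 0.2002]
ee_rot: [-0.123, 0.992, 0.0, 0.0]
ft_force: [0.6, 0.7, 0.9]
grip_width: 1.001
grasp_force: 0.0
[[-0.9695 -0.245   0.0004  0.42  ]
 [-0.245   0.9695  0.0005  0.0568]
 [-0.0005  0.0004 -1.      0.2002]
 [ 0.      0.      0.      1.    ]]
```

View pics/w2.png

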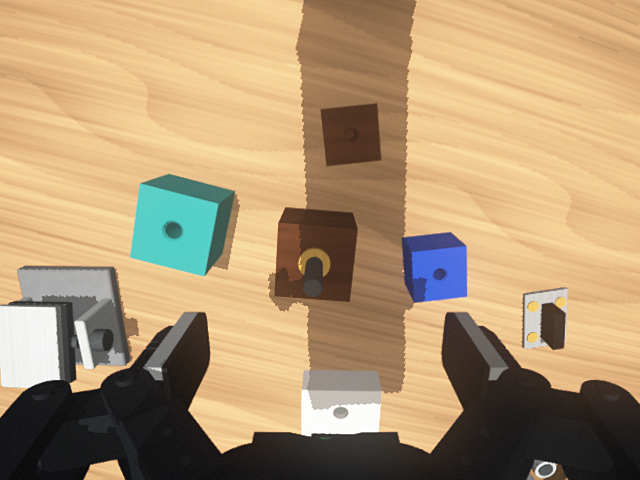

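```bash
python3 - <<'E'
from h import *
np.set_printoptions(precision=4,suppress=True)
c=manip.calibration("wrist"); T=np.load("w2.npy"); cw=(c,T@np.array(c["tool_from_camera"]))
T1=np.load("w1.npy"); cw1=(c,T1@np.array(c["tool_from_camera"]))
print("collar",onz("w",(315,262.5),.066,cw),"top",onz("w",(312.5,285.5),.116,cw),"well",onz("w",(340,411.5),.035,cw))
print("stand",np.mean([onz("w",s,.062,cw) for s in [(280,228),(355,228),(351,300.5),(276,298)]],axis=0))
print("tri collar",tri([ray("w",(315,262.5),cw),ray("w",(60,181.5),cw1)]),"well",tri([ray("w",(340,411.5),cw),ray("w",(128,345),cw1)]), "top",tri([ray("w",(312.5,285.5),cw),ray("w",(11,192),cw1)]))
print("pix of TCP line",[proj("w",(T@[0,0,z,1])[:3],cw) for z in (-.019,0,.05,.1)])
E
```

```text
collar [0.4575 0.0565 0.066 ] top [0.457  0.0558 0.116 ] well [0.6196 0.1218 0.035 ]
stand [0.4606 0.0575 0.062 ]
tri collar [0.4591 0.0569 0.0601] well [0.6214 0.1222 0.0334] top [0.4575 0.0557 0.117 ]
pix of TCP line [array([327.975 , 301.8708]), array([327.7249, 284.6765]), array([327.2481, 251.9787]), array([326.9305, 230.2642])]
```

```bash
python3 -m jog '[{"sx": -0.036, "sy": -0.01, "jaw": 0.7}, {"sx": -0.036, "sy": -0.01, "sz": 0.04, "jaw": 0.7}, {"sx": -0.036, "sy": -0.01, "sz": 0.09, "jaw": 0.7}, {"sx": -0.036, "sy": -0.01, "sz": 0.126, "jaw": 0.7}, {"sx": -0.036, "sy": -0.01, "sz": 0.126, "jaw": 0.7}, {"sx": -0.036, "sy": -0.01, "sz": 0.126, "jaw": 0}, {"sx": -0.036, "sy": -0.01, "sz": 0.126, "jaw": 0}, {"sx": -0.036, "sy": -0.01, "sz": 0.126, "jaw": 0}, {"sx": -0.036, "sy": -0.01, "sz": 0.126, "jaw": 0}, {"sx": -0.036, "sy": -0.01, "sz": 0.126, "jaw": 0}]' 30
```

```text
clock: 4.65
position: [0.4584, 0.0553, 0.0753]
ee_rot: [-0.123, 0.992, 0.001, 0.001]
ft_force: [-0.9, 1.4, 7.2]
grip_width: 0.143
grasp_force: 29.3
```

```bash
python3 -m jog '[{"sz": -0.02, "jaw": 0}, {"sz": -0.05, "jaw": 0}, {"sz": -0.1, "jaw": 0}, {"sz": -0.1, "jaw": 0}, {"sz": -0.1, "jaw": 0}]' 
python3 - <<'E'
from h import *
np.set_printoptions(precision=4,suppress=True)
T=pose(); im=manip.camera("wrist"); np.save("w3.npy",T); print(T)
im2=manip.camera("side");im3=manip.camera("scene")
f=lambda i,b:cv2.resize(i[b[1]:b[3],b[0]:b[2]],(400,300),interpolation=cv2.INTER_CUBIC)
cv2.imwrite("pics/c3.png",np.vstack([np.hstack([f(im,(220,180,420,330)),f(im2,(230,165,350,255))]),np.hstack([f(im3,(270,150,350,210)),f(im,(220,300,420,450))])]))
E
```

```text
clock: 5.28
position: [0.4571, 0.0547, 0.1737]
ee_rot: [-0.123, 0.992, 0.0, 0.0]
ft_force: [0.4, -0.5, -1.6]
grip_width: 0.14
grasp_force: 29.3
[[-0.9699 -0.2437 -0.      0.4571]
 [-0.2437  0.9699  0.0003  0.0547]
 [-0.0001  0.0003 -1.      0.1737]
 [ 0.      0.      0.      1.    ]]
```

View pics/c3.png

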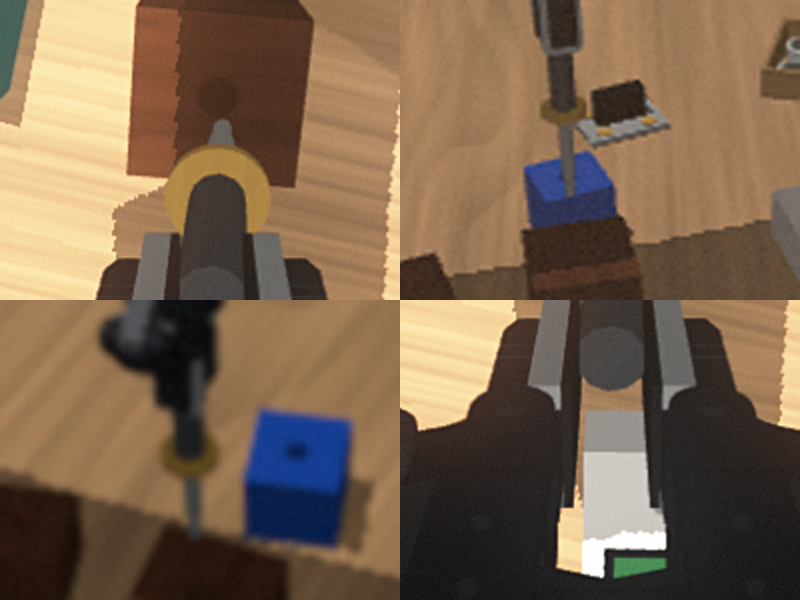

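```bash
python3 - <<'E'
from h import *
np.set_printoptions(precision=4,suppress=True)
c=manip.calibration("wrist"); T=np.load("w3.npy"); cw=(c,T@np.array(c["tool_from_camera"]))
a,b,w=ray("scene",(308.6,197)),ray("side",(281,223)),ray("w",(331,241),cw)
print(tri([a,b]),tri([a,b,w]))
for z in (.10,.104,.108): print(z,onz("w",(331,241),z,cw))
print("collar",onz("w",(328.5,277),.164,cw), "hole",onz("w",(329,228),.062,cw),"well",)
print(tri([ray("scene",(307.7,181.4)),ray("side",(279,198.2))]))
E
```

```text
[0.4561 0.0548 0.1029] [0.4558 0.0565 0.1017]
0.1 [0.4567 0.0572 0.1   ]
0.104 [0.4556 0.0569 0.104 ]
0.108 [0.4545 0.0565 0.108 ]
collar [0.457  0.0551 0.164 ] hole [0.4581 0.0566 0.062 ] well
[0.4565 0.0539 0.1593]
```

```bash
python3 -m jog '[{"sx": -0.175, "sy": 0.024, "jaw": 0}, {"sx": -0.175, "sy": 0.024, "jaw": 0}, {"sx": -0.175, "sy": 0.024, "sz": 0.03, "jaw": 0}, {"sx": -0.175, "sy": 0.024, "sz": 0.054, "jaw": 0}, {"sx": -0.175, "sy": 0.024, "sz": 0.054, "jaw": 0}, {"sx": -0.175, "sy": 0.024, "sz": 0.054, "jaw": 0}]' 60
python3 - <<'E'
from h import *
np.set_printoptions(precision=4,suppress=True)
T=pose(); im=manip.camera("wrist"); np.save("w4.npy",T); print(T)
im2=manip.camera("side");im3=manip.camera("scene")
f=lambda i,b:cv2.resize(i[b[1]:b[3],b[0]:b[2]],(400,300),interpolation=cv2.INTER_CUBIC)
cv2.imwrite("pics/c4.png",np.vstack([np.hstack([f(im,(220,180,420,330)),f(im2,(320,180,420,255))]),np.hstack([f(im3,(350,190,430,250)),f(im,(290,210,370,270))])]))
E
```

```text
clock: 6.18
position: [0.6213, 0.1203, 0.121]
ee_rot: [-0.123, 0.992, 0.0, 0.0]
ft_force: [0.0, 0.8, -0.0]
grip_width: 0.12
grasp_force: 58.6
[[-0.97   -0.2432  0.0008  0.6213]
 [-0.2432  0.97    0.0004  0.1203]
 [-0.0008  0.0002 -1.      0.121 ]
 [ 0.      0.      0.      1.    ]]
```

View pics/c4.png

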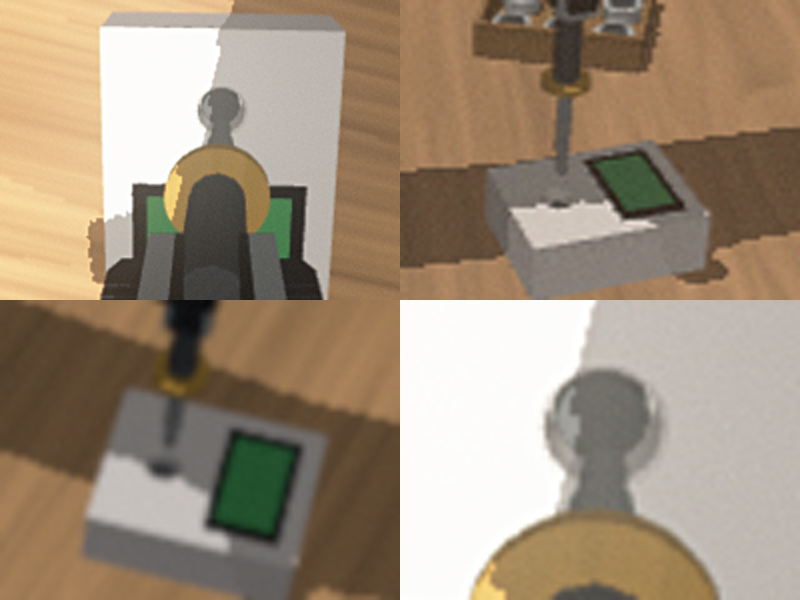

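```bash
python3 - <<'E'
from h import *
np.set_printoptions(precision=4,suppress=True)
c=manip.calibration("wrist"); T=np.load("w4.npy"); cw=(c,T@np.array(c["tool_from_camera"]))
print("well",onz("w",(330.8,234),.035,cw), onz("w",(330.8,234),.033,cw))
B=np.array([onz("w",(220+x/2,180+y/2),.035,cw) for x,y in [(101,28),(344,32)]]);print(B,B.mean(0), np.linalg.norm(B[1]-B[0]))
tip=lambda a,b:tri([ray("scene",(350+a[0]/5,190+a[1]/5)),ray("side",(320+b[0]/4,180+b[1]/4))])
print("tip",tip((172,147),(163,175)),"well",tip((163,167),(160,203)))
print(onz("scene",(350+172/5,190+147/5),.0515),onz("side",(320+163/4,180+175/4),.0515))
print(onz("scene",(350+163/5,190+167/5),.035),onz("side",(320+160/4,180+203/4),.035))
E
```

```text
well [0.6197 0.1226 0.035 ] [0.6202 0.1227 0.033 ]
[[0.6029 0.0775 0.035 ]
 [0.5848 0.1552 0.035 ]] [0.5939 0.1164 0.035 ] 0.07974214531276036
tip [0.6226 0.1244 0.0463] well [0.6208 0.1226 0.0297]
[0.6229 0.1216 0.0515] [0.6221 0.1155 0.0515]
[0.6206 0.1204 0.035 ] [0.6208 0.1131 0.035 ]
```

```bash
python3 -m jog '[{"sx": 0.001, "sz": 0.01, "jaw": 0}, {"sx": 0.001, "sz": 0.02, "jaw": 0}, {"sx": 0.001, "sz": 0.023, "jaw": 0}, {"sx": 0.001, "sz": 0.023, "jaw": 0}]'; python3 -m jog '[{"sz": 0.002, "jaw": 0}, {"sz": 0.003, "jaw": 0}, {"sz": 0.004, "jaw": 0}, {"sz": 0.004, "jaw": 0}]'
```

```text
clock: 6.82
position: [0.6203, 0.1205, 0.097]
ee_rot: [-0.123, 0.992, 0.0, 0.0]
ft_force: [0.4, 0.1, 2.3]
grip_width: 0.125
grasp_force: 58.8
clock: 7.32
position: [0.621, 0.1206, 0.094]
ee_rot: [-0.123, 0.992, 0.0, 0.001]
ft_force: [-1.6, 0.1, 7.5]
grip_width: 0.118
grasp_force: 59.3
```

```bash
python3 -m jog '[{"sz": 0.001, "jaw": 0}, {"sz": 0.002, "jaw": 0}, {"sz": 0.002, "jaw": 0}]'
```

```text
clock: 7.7
position: [0.6223, 0.1207, 0.0936]
ee_rot: [-0.123, 0.992, 0.0, 0.002]
ft_force: [-0.9, -0.8, 15.3]
grip_width: 0.124
grasp_force: 60.2
```

```bash
python3 -m jog '[{"sz": -0.03, "jaw": 0}, {"sz": -0.08, "jaw": 0}, {"sx": 0.174, "sy": -0.024, "sz": -0.085, "jaw": 0}, {"sx": 0.174, "sy": -0.024, "sz": -0.085, "jaw": 0}, {"sx": 0.174, "sy": -0.024, "sz": -0.085, "jaw": 0}, {"sx": 0.174, "sy": -0.024, "sz": -0.085, "jaw": 0}, {"sx": 0.174, "sy": -0.024, "sz": -0.075, "jaw": 0}, {"sx": 0.174, "sy": -0.024, "sz": -0.065, "jaw": 0}, {"sx": 0.174, "sy": -0.024, "sz": -0.065, "jaw": 0}]'
python3 - <<'E'
from h import *
np.set_printoptions(precision=4,suppress=True)
T=pose(); im=manip.camera("wrist"); np.save("w5.npy",T); print(T)
im2=manip.camera("side");im3=manip.camera("scene")
f=lambda i,b:cv2.resize(i[b[1]:b[3],b[0]:b[2]],(400,300),interpolation=cv2.INTER_CUBIC)
cv2.imwrite("pics/c5.png",np.vstack([np.hstack([f(im,(220,180,420,330)),f(im2,(240,180,340,255))]),np.hstack([f(im3,(270,170,350,230)),f(im,(290,210,370,270))])]))
E
```

```text
clock: 8.82
position: [0.457, 0.0546, 0.1545]
ee_rot: [-0.123, 0.992, -0.001, -0.001]
ft_force: [1.1, -0.4, 0.2]
grip_width: 0.117
grasp_force: 58.6
[[-0.9698 -0.2438 -0.0024  0.457 ]
 [-0.2438  0.9698 -0.0016  0.0546]
 [ 0.0027 -0.001  -1.      0.1545]
 [ 0.      0.      0.      1.    ]]
```

View pics/c5.png

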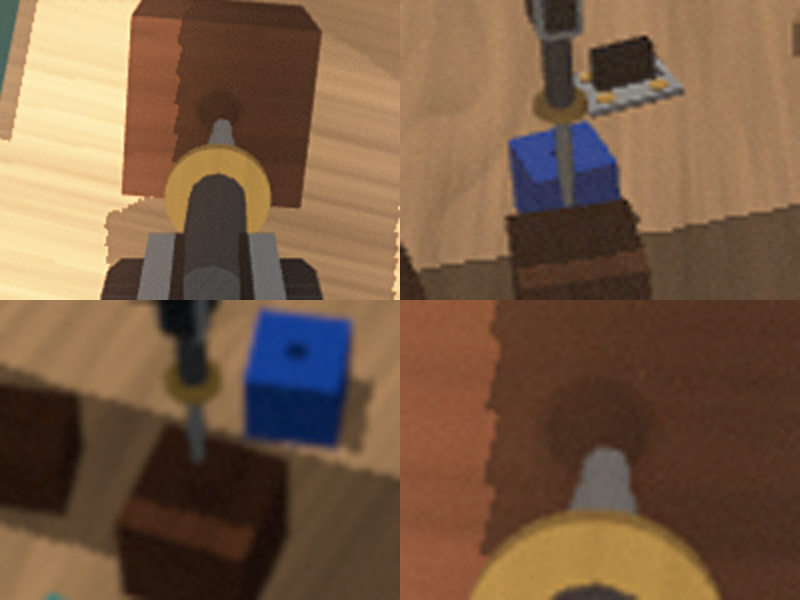

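```bash
python3 - <<'E'
from h import *
np.set_printoptions(precision=4,suppress=True)
c=manip.calibration("wrist"); T=np.load("w5.npy"); cw=(c,T@np.array(c["tool_from_camera"]))
print("hole",onz("w",(330,235.6),.062,cw)); print("tip",[onz("w",(331.2,y),.085,cw) for y in (240,242)])
print("tip sc",tri([ray("scene",(270+196/5,170+162/5)),ray("side",(240+170/4,180+205/4))]))
print(onz("scene",(270+196/5,170+162/5),.085), onz("side",(240+170/4,180+205/4),.085))
print("calib well same pixel",proj("w",T[:3,3]-[0,0,.0925],cw))
E
```

```text
hole [0.458  0.0569 0.062 ]
tip [array([0.4546, 0.0566, 0.085 ]), array([0.4559, 0.0569, 0.085 ])]
tip sc [0.4574 0.0543 0.0838]
[0.4573 0.0539 0.085 ] [0.4581 0.0518 0.085 ]
calib well same pixel [327.0995 233.3963]
```

```bash
python3 -m jog '[{"sx": -0.0015, "sz": 0.01, "jaw": 0}, {"sx": -0.0015, "sz": 0.02, "jaw": 0}, {"sx": -0.0015, "sz": 0.03, "jaw": 0}, {"sx": -0.0015, "sz": 0.04, "jaw": 0}, {"sx": -0.0015, "sz": 0.04, "jaw": 0}]'
```

```text
clock: 9.6
position: [0.4582, 0.0549, 0.1151]
ee_rot: [-0.123, 0.992, -0.0, -0.001]
ft_force: [-0.2, 0.8, 0.0]
grip_width: 0.119
grasp_force: 58.6
```

```bash
python3 -m jog '[{"sz": 0.015, "jaw": 0}, {"sz": 0.03, "jaw": 0}, {"sz": 0.036, "jaw": 0}, {"sz": 0.039, "jaw": 0}, {"sz": 0.041, "jaw": 0}, {"sz": 0.041, "jaw": 0}]'
```

```text
clock: 10.35
position: [0.4593, 0.0553, 0.0755]
ee_rot: [-0.123, 0.992, 0.0, 0.001]
ft_force: [0.4, 0.1, 2.4]
grip_width: 0.122
grasp_force: 59.0
```

```bash
python3 -m jog '[{"sz": 0.001, "jaw": 0}, {"sz": 0.002, "jaw": 0}, {"sz": 0.002, "jaw": 0}]' ; python3 -m jog '[{"sz": -0.001, "jaw": 0.5}, {"sz": -0.001, "jaw": 0.5}, {"sz": -0.001, "jaw": 0.5}, {"sz": -0.03, "jaw": 0.5}, {"sz": -0.08, "jaw": 0.6}, {"sz": -0.125, "jaw": 1}, {"sx": 0.037, "sy": 0.01, "sz": -0.125, "jaw": 1}, {"sx": 0.037, "sy": 0.01, "sz": -0.125, "jaw": 1}]'
python3 - <<'E'
from h import *
np.set_printoptions(precision=4,suppress=True)
T=pose(); im=manip.camera("wrist"); np.save("w6.npy",T); print(T); cv2.imwrite("pics/w6.png",im)
E
```

```text
clock: 10.72
position: [0.4606, 0.0558, 0.0753]
ee_rot: [-0.123, 0.992, 0.001, 0.002]
ft_force: [-4.0, -0.7, 21.1]
grip_width: 0.128
grasp_force: 61.0
clock: 11.72
position: [0.4192, 0.056, 0.1983]
ee_rot: [-0.123, 0.992, 0.001, 0.0]
ft_force: [0.8, 0.2, -0.7]
grip_width: 1.002
grasp_force: 0.0
[[-0.9696 -0.2446  0.0003  0.4192]
 [-0.2446  0.9696  0.0013  0.056 ]
 [-0.0006  0.0011 -1.      0.1983]
 [ 0.      0.      0.      1.    ]]
```

View pics/w6.png

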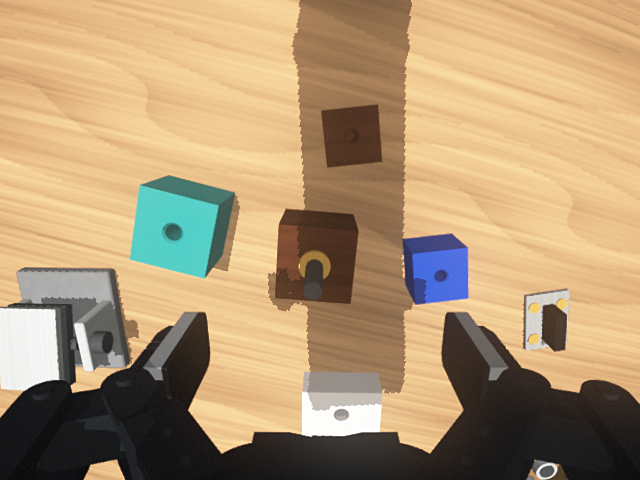

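```bash
python3 -m jog '[{"sx": -0.091, "sy": -0.256, "sz": -0.022, "jaw": 1}, {"sx": -0.091, "sy": -0.256, "sz": -0.022, "jaw": 1}, {"sx": -0.091, "sy": -0.256, "sz": -0.022, "jaw": 1}, {"sx": -0.091, "sy": -0.256, "sz": -0.022, "jaw": 1}, {"sx": -0.091, "sy": -0.256, "sz": -0.022, "jaw": 1}, {"sx": -0.091, "sy": -0.256, "sz": -0.022, "jaw": 1}, {"sx": -0.091, "sy": -0.256, "sz": -0.022, "jaw": 1}, {"sx": -0.091, "sy": -0.256, "sz": -0.022, "jaw": 1}]'
cat > look.py <<'E'
import sys; from h import *
np.set_printoptions(precision=4,suppress=True)
k,thing=sys.argv[1:3]
T=pose(); im=manip.camera("wrist"); np.save(k+".npy",T); cv2.imwrite(f"pics/{k}.png",im); print(T[:3,3])
ds=manip.outline_of("wrist",thing)
for i,d in enumerate(ds[:3]):
    m=d["mask"].astype(np.uint8); np.save(f"{k}_{i}.npy",m)
    c=max(cv2.findContours(m,cv2.RETR_EXTERNAL,cv2.CHAIN_APPROX_NONE)[0],key=cv2.contourArea)
    h=cv2.convexHull(c)
    for e in (.02,.05,.08):
        q=cv2.approxPolyDP(h,e*cv2.arcLength(h,True),True)[:,0]
        if len(q)<=4: break
    print(round(d["confidence"],2),d["bbox"],m.sum(),q.tolist(),cv2.minAreaRect(c))
E
python3 look.py w7 face
```

```text
clock: 12.78
position: [0.571, -0.1691, 0.2199]
ee_rot: [-0.124, 0.992, 0.0, 0.0]
ft_force: [0.3, -0.1, -0.2]
grip_width: 1.001
grasp_force: 0.0
[ 0.571  -0.1691  0.2199]
0.93 [283.2, 194.8, 355.9, 288.5] 6487 [[285, 197], [354, 197], [352, 285], [283, 284]] ((317.8078308105469, 241.22039794921875), (71.42591094970703, 92.30238342285156), 0.7742201685905457)
0.46 [248.9, 166.3, 388.6, 287.3] 13127 [[370, 171], [368, 277], [272, 279], [267, 172]] ((318.31988525390625, 228.25262451171875), (117.9137191772461, 141.05825805664062), 89.157470703125)
```

```bash
cat > fit.py <<'E'
from h import *
from scipy.optimize import least_squares
from scipy.ndimage import map_coordinates
np.set_printoptions(precision=4,suppress=True)
def refine(im,q,rng=6):
    g=cv2.GaussianBlur(cv2.cvtColor(im,cv2.COLOR_BGR2GRAY).astype(float),(0,0),.8); q=np.array(q,float); L=[]; cen=q.mean(0)
    for i in range(4):
        a,b=q[i],q[(i+1)%4]; t=(b-a)/np.linalg.norm(b-a); n=np.array([-t[1],t[0]]); n*=np.sign(n@((a+b)/2-cen)); pts=[]
        for s in np.linspace(.15,.85,25):
            p=a+s*(b-a); o=np.arange(-rng,rng+.01,.25); x=p[:,None]+n[:,None]*o
            v=map_coordinates(g,[x[1],x[0]],order=1); d=np.abs(np.gradient(v)); pts.append(p+n*o[d.argmax()])
        pts=np.array(pts,np.float32); vx,vy,x0,y0=cv2.fitLine(pts,cv2.DIST_HUBER,0,.01,.01).ravel(); L.append((np.array([x0,y0]),np.array([vx,vy])))
    out=[]
    for i in range(4):
        (p,u),(r,w)=L[i-1],L[i]; s=np.linalg.solve(np.array([u,-w]).T,r-p); out.append(p+s[0]*u)
    return np.array(out)
if __name__=="__main__":
    c=manip.calibration("wrist"); T=np.load("w7.npy"); cw=(c,T@np.array(c["tool_from_camera"]))
    # order: (-x,+y),(+x,+y),(+x,-y),(-x,-y)
    W=refine(cv2.imread("pics/w7.png"),[(354,197),(352,285),(283,284),(285,197)],5)
    A=refine(cv2.imread("pics/scene0.png"),[(296.6,292),(329,297),(321.6,321.6),(288.4,315.6)],2)
    B=refine(cv2.imread("pics/side0.png"),[(338.25,309.5),(379.5,293),(394,317.5),(350.75,335)],2)
    print(W,A,B,sep="\n")
    m=np.array([(-37,29,0),(37,29,0),(37,-29,0),(-37,-29,0)])/1000
    M=lambda p:p[:3]+R.from_euler("ZY",[p[3],-p[4]]).apply(m)
    def f(p,sets): return np.concatenate([(proj("",q,k)-u)*w for k,U,w in sets for q,u in zip(M(p),U)])
    cs,cd=cam("scene"),cam("side")
    for sets in ([(cw,W,1)],[(cs,A,1),(cd,B,1)],[(cw,W,1),(cs,A,1),(cd,B,1)]):
        r=least_squares(f,[.59,-.17,.08,.25,.3],args=(sets,));print(r.x,r.cost);print(r.fun.round(2))
E
python3 fit.py
```

```text
[[353.4615 196.7073]
 [353.4988 287.8663]
 [282.5479 276.5555]
 [282.5213 196.743 ]]
[[295.9813 291.6858]
 [328.7119 296.721 ]
 [320.9766 321.3501]
 [287.0714 316.0262]]
[[337.5775 308.5937]
 [378.6531 291.4269]
 [393.8942 316.2486]
 [349.5633 334.6324]]
[ 0.5907 -0.1713  0.0757  0.2148  0.5568] 28.810776436289114
[ 0.1   0.86 -0.83 -4.26 -2.07  4.79  2.96 -1.42]
[ 0.5916 -0.1712  0.0773  0.2467  0.234 ] 0.3032482219548509
[ 0.02 -0.01  0.22 -0.23 -0.05  0.42  0.08  0.14 -0.43  0.06  0.23  0.01
  0.01 -0.2  -0.12  0.01]
[ 0.5917 -0.171   0.0762  0.223   0.2547] 36.194088016032595
[ 1.   -1.09 -1.45 -2.85 -0.35  6.81  1.53 -2.87  0.71  0.1   0.46  0.21
 -0.47  0.69  0.18  0.02 -0.01  0.28  0.78  0.34 -0.23  0.35 -0.55  0.37]
```

```bash
python3 - <<'E'
from fit import *
c=manip.calibration("wrist"); T=np.load("w7.npy"); cw=(c,T@np.array(c["tool_from_camera"]))
m=np.array([(-37,29,0),(37,29,0),(37,-29,0),(-37,-29,0)])/1000
for p in ([.5916,-.1712,.0773,.2467,.234],[.5916,-.1712,.0773,.2467,.3]):
    print([proj("",q,cw).round(1).tolist() for q in np.array(p[:3])+R.from_euler("ZY",[p[3],-p[4]]).apply(m)])
im=cv2.imread("pics/w7.png"); g=cv2.cvtColor(im,cv2.COLOR_BGR2GRAY)
for x in (290,303,318,333,346): print(x,g[188:204,x].tolist(),g[270:300,x].tolist())
cv2.imwrite("pics/w7c.png",cv2.resize(im[150:330,230:410],(600,600),interpolation=cv2.INTER_CUBIC))
E
```

```text
[[353.4, 194.7], [352.9, 284.4], [283.0, 284.3], [282.6, 194.6]]
[[353.2, 195.0], [353.1, 284.8], [282.7, 284.7], [282.9, 194.9]]
290 [168, 168, 169, 168, 171, 174, 175, 169, 173, 245, 250, 248, 246, 247, 247, 247] [246, 245, 245, 246, 247, 246, 248, 248, 247, 249, 249, 252, 188, 156, 162, 165, 144, 131, 130, 130, 130, 129, 126, 125, 127, 121, 126, 118, 114, 111]
303 [172, 171, 169, 171, 169, 170, 169, 168, 171, 242, 250, 247, 248, 247, 247, 247] [246, 247, 246, 246, 246, 246, 247, 249, 212, 162, 158, 164, 161, 163, 164, 166, 149, 140, 139, 131, 127, 130, 130, 129, 128, 124, 125, 123, 122, 121]
318 [169, 171, 171, 172, 172, 169, 172, 169, 167, 242, 249, 246, 246, 246, 247, 246] [245, 245, 244, 245, 245, 245, 245, 244, 245, 245, 246, 248, 210, 162, 160, 161, 153, 129, 122, 127, 128, 133, 135, 132, 126, 127, 130, 130, 126, 124]
333 [171, 177, 173, 173, 176, 171, 172, 169, 167, 241, 249, 248, 247, 247, 246, 247] [246, 245, 246, 246, 246, 248, 250, 193, 159, 160, 159, 163, 166, 164, 162, 164, 156, 127, 123, 127, 126, 123, 121, 126, 127, 129, 131, 125, 122, 122]
346 [171, 173, 171, 175, 172, 174, 170, 168, 151, 243, 251, 249, 248, 248, 248, 247] [245, 244, 244, 245, 248, 212, 163, 155, 160, 158, 158, 160, 158, 156, 156, 161, 151, 129, 124, 120, 122, 121, 121, 120, 121, 118, 121, 125, 125, 124]
```

```bash
python3 - <<'E'
from fit import *
c=manip.calibration("wrist"); T=np.load("w7.npy"); cw=(c,T@np.array(c["tool_from_camera"]))
W=np.array([[353.5,196.6],[353.5,286.3],[282.5,286.3],[282.5,196.6]])
A=refine(cv2.imread("pics/scene0.png"),[(296.6,292),(329,297),(321.6,321.6),(288.4,315.6)],2)
B=refine(cv2.imread("pics/side0.png"),[(338.25,309.5),(379.5,293),(394,317.5),(350.75,335)],2)
m=np.array([(-37,29,0),(37,29,0),(37,-29,0),(-37,-29,0)])/1000
sets=[(cw,W),(cam("scene"),A),(cam("side"),B)]
def f(p):
    P=p[:3]+R.from_euler("ZY",[p[3],-p[4]]).apply(m); o=[]
    for i,((c,K),U) in enumerate(sets):
        n=p[5+6*i:11+6*i]; K=K.copy(); K[:3,3]+=n[:3]; K[:3,:3]=R.from_rotvec(n[3:]).as_matrix()@K[:3,:3]
        o+= [(proj("",q,(c,K))-u)/.4 for q,u in zip(P,U)]+[n[:3]/.0015,n[3:]/.003]
    return np.concatenate(o)
r=least_squares(f,np.r_[.59,-.17,.08,.25,.3,np.zeros(18)]); C=np.linalg.inv(r.jac.T@r.jac)
print(r.x[:5],np.sqrt(np.diag(C))[:5],r.cost); print(r.x[5:].reshape(3,6)*1000)
E
```

```text
[ 0.5922 -0.1708  0.0779  0.2469  0.2361] [0.0014 0.0015 0.0016 0.004  0.0117] 3.2990025911060155
[[-0.3422  0.0232 -0.5807  0.0576  0.8092 -0.2052]
 [ 0.1956  0.0014  0.1362  0.4654 -0.5039 -0.2281]
 [ 0.1465 -0.0246  0.4445  0.6346 -0.6262 -0.1008]]
```

```bash
python3 -m jog '[{"sx": -0.002, "sy": 0.481, "sz": 0.02, "jaw": 1}, {"wz": -0.172, "sx": -0.002, "sy": 0.481, "sz": 0.02, "jaw": 1}, {"wz": -0.172, "sx": -0.002, "sy": 0.481, "sz": 0.02, "jaw": 1}, {"wz": -0.172, "sx": -0.002, "sy": 0.481, "sz": 0.02, "jaw": 1}, {"wz": -0.172, "sx": -0.002, "sy": 0.481, "sz": 0.02, "jaw": 1}, {"wz": -0.172, "sx": -0.002, "sy": 0.481, "sz": 0.02, "jaw": 1}, {"wz": -0.172, "sx": -0.002, "sy": 0.481, "sz": 0.02, "jaw": 1}, {"wz": -0.172, "sx": -0.002, "sy": 0.481, "sz": 0.02, "jaw": 1}, {"wz": -0.172, "sx": -0.002, "sy": 0.481, "sz": 0.02, "jaw": 1}, {"wz": -0.172, "sx": -0.002, "sy": 0.481, "sz": 0.02, "jaw": 1}, {"wz": -0.172, "sx": -0.002, "sy": 0.481, "sz": 0.02, "jaw": 1}, {"wz": -0.172, "sx": -0.002, "sy": 0.481, "sz": 0.02, "jaw": 1}]'
python3 look.py w8 slide; python3 - <<'E'
from fit import *
c=manip.calibration("wrist"); T=np.load("w8.npy"); cw=(c,T@np.array(c["tool_from_camera"])); print(T)
m=np.load("w8_0.npy"); h=max(cv2.findContours(m,0,1)[0],key=cv2.contourArea)
b=cv2.boxPoints(cv2.minAreaRect(h)); print(b)
im=cv2.imread("pics/w8.png"); Q=refine(im,b,5); print(Q)
P=np.array([onz("",q,.006,cw) for q in Q]); print(P,P.mean(0),np.linalg.norm(P-np.roll(P,1,0),axis=1))
for i in range(4): d=P[i]-P[i-1]; print(np.arctan2(d[1],d[0]))
x0,y0,x1,y1=cv2.boundingRect(h)[:2]+tuple(np.array(cv2.boundingRect(h)[:2])+cv2.boundingRect(h)[2:])
g=cv2.cvtColor(im,cv2.COLOR_BGR2GRAY); k=((g<60)&(m>0)).astype(np.uint8); r=max(cv2.findContours(k,0,1)[0],key=cv2.contourArea); rr=cv2.minAreaRect(r); print(rr, onz("",rr[0],.032,cw), onz("",rr[0],.02,cw))
E
```

```text
clock: 14.38
position: [0.4562, 0.2958, 0.2002]
ee_rot: [-0.207, 0.978, 0.0, 0.0]
ft_force: [0.3, 0.1, 0.2]
grip_width: 1.001
grasp_force: 0.0
[0.4562 0.2958 0.2002]
0.76 [303.9, 199.7, 353.9, 267.3] 3203 [[353, 200], [350, 264], [304, 263], [305, 199]] ((328.5, 232.0), (66.0, 49.0), 90.0)
[[-0.9145 -0.4046  0.0003  0.4562]
 [-0.4046  0.9145  0.0004  0.2958]
 [-0.0004  0.0003 -1.      0.2002]
 [ 0.      0.      0.      1.    ]]
[[304. 199.]
 [353. 199.]
 [353. 265.]
 [304. 265.]]
[[304.6177 199.1103]
 [346.6644 201.0101]
 [355.8678 265.2427]
 [304.1982 261.6044]]
[[0.4598 0.275  0.006 ]
 [0.4456 0.3115 0.006 ]
 [0.4995 0.3463 0.006 ]
 [0.5165 0.2987 0.006 ]] [0.4803 0.3079 0.006 ] [0.0615 0.0391 0.0642 0.0505]
-2.7456993581613847
1.9421471206663539
0.5725714967657985
-1.2283639934793469
((328.0, 237.5), (47.0, 12.0), 90.0) [0.4782 0.3068 0.032 ] [0.4813 0.3083 0.02  ]
```

```bash
python3 - <<'E'
from fit import *
c=manip.calibration("wrist"); T=np.load("w8.npy"); cw=(c,T@np.array(c["tool_from_camera"]))
P=np.array([onz("",q,.006,cw) for q in [(304.3,199),(353,199.5),(353,265),(304.2,263)]]);print(P.mean(0),np.linalg.norm(P-np.roll(P,1,0),axis=1)); t=np.linalg.inv(T)@np.r_[P.mean(0),1]; print("tool",t)
g=cv2.cvtColor(cv2.imread("pics/w8.png"),cv2.COLOR_BGR2GRAY)
for y in (205,215,258): print(y,g[y,296:362].tolist())
for x in (310,320,328,335): print(x,g[190:275,x].tolist())
E
```

```text
[0.48   0.3085 0.006 ] [0.063  0.0453 0.0646 0.0476]
tool [-0.0268  0.002   0.1943  1.    ]
205 [114, 114, 115, 116, 114, 116, 116, 116, 103, 121, 122, 122, 121, 124, 119, 122, 121, 121, 123, 118, 125, 125, 124, 123, 122, 121, 120, 121, 122, 124, 125, 122, 127, 123, 122, 125, 121, 123, 121, 123, 127, 124, 124, 122, 124, 121, 127, 120, 120, 143, 206, 210, 210, 211, 208, 206, 205, 189, 180, 180, 182, 178, 181, 183, 186, 186]
215 [124, 119, 118, 114, 112, 108, 113, 113, 106, 123, 122, 122, 124, 122, 121, 118, 122, 120, 124, 123, 124, 126, 123, 123, 121, 117, 68, 38, 38, 42, 38, 42, 40, 43, 40, 43, 44, 45, 46, 80, 130, 130, 121, 122, 127, 126, 125, 124, 121, 125, 124, 148, 207, 210, 209, 209, 201, 164, 185, 191, 189, 184, 177, 175, 173, 170]
258 [105, 107, 109, 109, 110, 111, 114, 117, 114, 123, 122, 124, 117, 123, 120, 123, 125, 120, 121, 121, 125, 124, 125, 124, 121, 88, 41, 43, 41, 41, 45, 41, 41, 45, 45, 41, 44, 41, 65, 125, 127, 123, 121, 123, 123, 123, 124, 124, 123, 122, 123, 123, 123, 125, 120, 115, 128, 128, 125, 152, 211, 211, 210, 208, 208, 207]
310 [114, 111, 107, 107, 108, 1
[... 903 characters left out ...]
6, 127, 122, 122, 125, 125, 123, 126, 126, 69, 42, 40, 46, 45, 43, 44, 46, 46, 47, 45, 46, 43, 44, 45, 44, 46, 48, 46, 43, 47, 43, 44, 42, 43, 46, 45, 48, 46, 46, 47, 43, 46, 44, 40, 43, 45, 42, 44, 43, 45, 42, 46, 43, 44, 41, 45, 40, 43, 88, 119, 122, 112, 115, 119, 116, 114, 110, 108, 108, 114, 120]
335 [118, 119, 116, 116, 118, 115, 113, 114, 113, 96, 114, 120, 124, 124, 123, 123, 123, 126, 128, 122, 125, 125, 130, 126, 97, 80, 77, 70, 66, 66, 65, 66, 64, 67, 64, 65, 67, 65, 72, 73, 75, 72, 73, 72, 73, 72, 74, 82, 91, 84, 88, 86, 86, 88, 99, 107, 105, 108, 105, 105, 105, 102, 104, 122, 126, 129, 128, 126, 125, 129, 127, 125, 130, 126, 125, 120, 119, 118, 113, 116, 118, 117, 112, 112, 109]
```

```bash
python3 -m jog '[{"sx": -0.0268, "sy": 0.0015, "sz": 0.03, "jaw": 0.6}, {"sx": -0.0268, "sy": 0.0015, "sz": 0.09, "jaw": 0.6}, {"sx": -0.0268, "sy": 0.0015, "sz": 0.15, "jaw": 0.6}, {"sx": -0.0268, "sy": 0.0015, "sz": 0.18, "jaw": 0.6}, {"sx": -0.0268, "sy": 0.0015, "sz": 0.19, "jaw": 0.6}, {"sx": -0.0268, "sy": 0.0015, "sz": 0.19, "jaw": 0.6}, {"sx": -0.0268, "sy": 0.0015, "sz": 0.19, "jaw": 0}, {"sx": -0.0268, "sy": 0.0015, "sz": 0.19, "jaw": 0}, {"sx": -0.0268, "sy": 0.0015, "sz": 0.19, "jaw": 0}, {"sx": -0.0268, "sy": 0.0015, "sz": 0.19, "jaw": 0}, {"sx": -0.0268, "sy": 0.0015, "sz": 0.19, "jaw": 0}]' 60
```

```text
clock: 15.85
position: [0.4797, 0.309, 0.0101]
ee_rot: [-0.208, 0.978, 0.0, 0.0]
ft_force: [-0.6, 0.9, 0.3]
grip_width: -0.0
grasp_force: 0.0
```

```bash
python3 - <<'E'
from fit import *
o=manip.get_obs(); print(o["clock"],o["grip_width"],o["grasp_force"],o["position"])
for n in ("scene","side","wrist"):
    im=manip.camera(n); cv2.imwrite(f"pics/{n}9.png",im)
    for d in manip.outline_of(n,"slide")[:2]:
        ys,xs=np.nonzero(d["mask"]); print(n,d["confidence"],d["bbox"],xs.mean(),ys.mean(),len(xs))
f=lambda n,b:cv2.resize(cv2.imread(f"pics/{n}9.png")[b[1]:b[3],b[0]:b[2]],(400,300),interpolation=cv2.INTER_CUBIC)
cv2.imwrite("pics/c9.png",np.vstack([np.hstack([f("scene",(330,130,410,190)),f("side",(255,160,335,220))]),np.hstack([f("wrist",(0,0,640,480)),f("wrist",(250,180,410,300))])]))
E
```

```text
15.85 -0.00019593245916892067 0.0 [0.4797 0.309  0.0101]
scene 0.74 [354.2, 153.8, 378.1, 170.6] 365.9598853868195 160.01719197707737 349
scene 0.27 [294.2, 198.0, 329.9, 237.2] 310.6573146292585 216.57214428857716 998
side 0.86 [279.9, 187.6, 312.0, 208.4] 294.8880208333333 198.90625 384
wrist 0.56 [275.8, 217.2, 377.9, 342.7] 325.04993342210383 263.09132268086995 9012
```

View pics/c9.png

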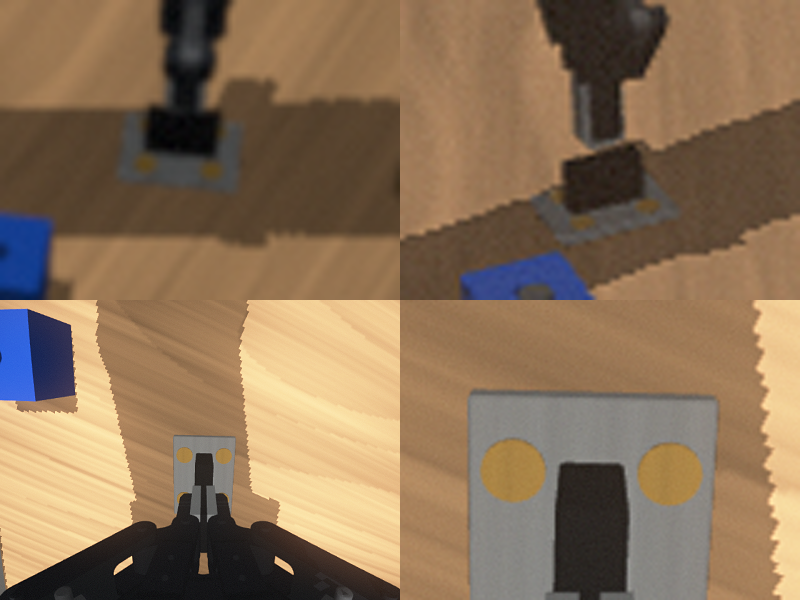

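```bash
python3 - <<'E'
from fit import *
for n,uv in (("side",(294.6,188)),("scene",(366.4,151.6))):
    print(n,[onz(n,uv,z) for z in (.02,.03,.035,.04)])
    print([proj(n,(.4797,.309,z)) for z in (0.01,.03,.032,.04)])
c=manip.calibration("wrist"); cw=cam("wrist")
print([proj("",(pose()@[x,0,z,1])[:3],cw) for x in (0,.011) for z in (-.035,-.025,-.015,0)])
o=manip.get_obs(); print(o["joint_pos"])
g=cv2.imread("pics/wrist9.png"); cv2.imwrite("pics/x.png",g)
gg=cv2.cvtColor(g,cv2.COLOR_BGR2GRAY); print(gg[285:320,319].tolist(), gg[285:320,335].tolist())
E
```

```text
side [array([0.4791, 0.3401, 0.02  ]), array([0.4796, 0.3221, 0.03  ]), array([0.4799, 0.3131, 0.035 ]), array([0.4801, 0.3041, 0.04  ])]
[array([295.0753, 197.4315]), array([294.6487, 190.5496]), array([294.6055, 189.853 ]), array([294.4317, 187.051 ])]
scene [array([0.4729, 0.3213, 0.02  ]), array([0.4768, 0.3125, 0.03  ]), array([0.4787, 0.3081, 0.035 ]), array([0.4806, 0.3037, 0.04  ])]
[array([366.2499, 158.0314]), array([366.7605, 152.8435]), array([366.8123, 152.3173]), array([367.0209, 150.1982])]
[array([328.4254, 319.8962]), array([328.2472, 308.5263]), array([328.088 , 298.3843]), array([327.8789, 285.0763]), array([328.51  , 293.7893]), array([328.3223, 283.6992]), array([328.1553, 274.7273]), array([327.9366, 262.9942])]
[-0.9293  0.4069  0.3328  1.8205 -0.1608  0.9405  1.4624]
[39, 37, 37, 39, 38, 39, 42, 37, 35, 39, 37, 41, 94, 106, 102, 100, 102, 104, 101, 103, 101, 101, 101, 102, 105, 105, 101, 100, 101, 106, 101, 105, 100, 101, 102] [37, 35, 39, 38, 36, 36, 38, 38, 38, 35, 38, 45, 96, 103, 102, 104, 101, 101, 102, 103, 100, 104, 103, 102, 99, 101, 103, 104, 101, 100, 98, 104, 98, 97, 99]
```

```bash
python3 -m jog '[{"jaw": 0.6}, {"jaw": 0.6}, {"jaw": 0.6}, {"sz": 0.01, "jaw": 0.6}, {"sz": 0.018, "jaw": 0.6}, {"sz": 0.022, "jaw": 0.6}, {"sz": 0.022, "jaw": 0.6}]'; python3 -m jog '[{"jaw": 0}, {"jaw": 0}, {"jaw": 0}, {"jaw": 0}, {"jaw": 0}]'
```

```text
clock: 17.02
position: [0.4795, 0.3087, -0.0125]
ee_rot: [-0.208, 0.978, -0.0, -0.0]
ft_force: [0.5, 0.2, -0.3]
grip_width: 0.605
grasp_force: 0.0
clock: 17.65
position: [0.48, 0.3091, -0.0115]
ee_rot: [-0.208, 0.978, 0.0, 0.0]
ft_force: [-0.5, -0.4, 6.2]
grip_width: 0.12
grasp_force: 60.5
```

```bash
python3 -m jog '[{"sz": -0.01, "jaw": 0}, {"sz": -0.03, "jaw": 0}, {"sz": -0.09, "jaw": 0}, {"sz": -0.15, "jaw": 0}, {"sz": -0.17, "jaw": 0}, {"sz": -0.17, "jaw": 0}, {"sz": -0.17, "jaw": 0}]' 90
cat > rel.py <<'E'
import sys; from h import *
np.set_printoptions(precision=4,suppress=True)
h,c,yaw,tilt=float(sys.argv[1]),np.array(eval(sys.argv[2])),float(sys.argv[3]),float(sys.argv[4])
F=R.from_euler("ZY",[yaw,-tilt]).as_matrix(); G=np.column_stack([-F[:,0],F[:,1],-F[:,2]])
p=c+F[:,2]*(h-.0118); T=pose(); print("target",p,"rotvec",R.from_matrix(T[:3,:3].T@G).as_rotvec(),"d",T[:3,:3].T@(p-T[:3,3]))
E
python3 rel.py .04 [.593,-.1708,.0783] .247 .236
```

```text
clock: 18.52
position: [0.4789, 0.3084, 0.1565]
ee_rot: [-0.208, 0.978, -0.001, -0.001]
ft_force: [0.3, 0.0, -1.9]
grip_width: 0.109
grasp_force: 89.1
target [ 0.5866 -0.1724  0.1057] rotvec [ 0.0194 -0.2375  0.1706] d [ 0.0968 -0.4831  0.0513]
```

```bash
python3 -m jog '[{"sx": 0.097, "sy": -0.483, "jaw": 0}, {"sx": 0.097, "sy": -0.483, "jaw": 0}, {"sx": 0.097, "sy": -0.483, "jaw": 0}, {"sx": 0.097, "sy": -0.483, "jaw": 0}, {"wx": 0.019, "wy": -0.237, "wz": 0.171, "sx": 0.097, "sy": -0.483, "jaw": 0}, {"wx": 0.019, "wy": -0.237, "wz": 0.171, "sx": 0.097, "sy": -0.483, "jaw": 0}, {"wx": 0.019, "wy": -0.237, "wz": 0.171, "sx": 0.097, "sy": -0.483, "jaw": 0}, {"wx": 0.019, "wy": -0.237, "wz": 0.171, "sx": 0.097, "sy": -0.483, "jaw": 0}, {"wx": 0.019, "wy": -0.237, "wz": 0.171, "sx": 0.097, "sy": -0.483, "sz": 0.01, "jaw": 0}, {"wx": 0.019, "wy": -0.237, "wz": 0.171, "sx": 0.097, "sy": -0.483, "sz": 0.03, "jaw": 0}, {"wx": 0.019, "wy": -0.237, "wz": 0.171, "sx": 0.097, "sy": -0.483, "sz": 0.051, "jaw": 0}, {"wx": 0.019, "wy": -0.237, "wz": 0.171, "sx": 0.097, "sy": -0.483, "sz": 0.051, "jaw": 0}, {"wx": 0.019, "wy": -0.237, "wz": 0.171, "sx": 0.097, "sy": -0.483, "sz": 0.051, "jaw": 0}]'
python3 rel.py .04 [.593,-.1708,.0783] .247 .236
python3 - <<'E'
from h import *
for n in ("scene","side","wrist"): cv2.imwrite(f"pics/{n}10.png",manip.camera(n))
for n in ("scene","side"):
    for t in ("slide","face"):
        for d in manip.outline_of(n,t)[:2]:
            ys,xs=np.nonzero(d["mask"]); print(n,t,round(d["confidence"],2),d["bbox"],xs.mean().round(1),ys.mean().round(1),len(xs))
E
```

```text
clock: 20.15
position: [0.5872, -0.171, 0.1069]
ee_rot: [-0.123, 0.985, 0.015, 0.117]
ft_force: [0.5, -0.6, -1.1]
grip_width: 0.107
grasp_force: 89.1
target [ 0.5866 -0.1724  0.1057] rotvec [0.0019 0.0012 0.0003] d [ 0.0012 -0.0012  0.0009]
scene slide 0.89 [288.3, 288.2, 319.8, 308.8] 307.3 297.4 454
scene slide 0.42 [289.4, 299.0, 329.9, 322.5] 311.5 311.3 547
scene face 0.92 [289.0, 298.9, 326.6, 322.4] 310.7 311.4 555
side slide 0.94 [339.2, 273.9, 389.2, 312.7] 361.1 294.6 958
side face 0.76 [338.5, 298.9, 393.6, 338.5] 365.8 317.2 1165
```

```bash
cat > chk.py <<'E'
import sys; from fit import *
k=sys.argv[1]; T=pose() if len(sys.argv)<3 else np.load(sys.argv[2])
np.save(f"T{k}.npy",T)
S=T.copy(); S[:3,0]=-T[:3,0]; S[:3,2]=-T[:3,2]; S[:3,3]=T[:3,3]+S[:3,2]*.0118   # slide frame
def lines(im,q,rng):
    g=cv2.GaussianBlur(cv2.cvtColor(im,cv2.COLOR_BGR2GRAY).astype(float),(0,0),.7); cen=q.mean(0)
    for i in range(len(q)):
        a,b=q[i],q[(i+1)%4]; t=(b-a)/np.linalg.norm(b-a); n=np.array([-t[1],t[0]]); n*=np.sign(n@((a+b)/2-cen)); o=np.arange(-rng,rng+.01,.25); r=[];m=[]
        for s in np.linspace(.08,.92,12):
            p=a+s*(b-a); x=p[:,None]+n[:,None]*o; v=map_coordinates(g,[x[1],x[0]],order=1); d=np.gradient(v)/.25; j=np.abs(d).argmax(); r.append(o[j]); m.append(d[j])
        yield np.array(r),np.array(m)
names=["+y","+x","-y","-x"]
for n in ("scene","side"):
    for z in (.006,0):
        m=np.array([(-32,23),(32,23),(32,-23),(-32,-23)])/1000
        q=np.array([proj(n,(S@[x,y,z,1])[:3]) for x,y in m]); print(n,z,q.round(1).tolist())
        for nm,(r,g) in zip(names,lines(cv2.imread(f"pics/{n}{k}.png"),q,4)): print(nm,r.tolist(),g.round(0).tolist())
E
python3 chk.py 10
```

```text
scene 0.006 [[292.2, 282.6], [321.7, 286.7], [315.0, 307.2], [284.8, 302.5]]
+y [1.5, -3.25, 4.0, 4.0, 1.0, -1.75, -1.5, -2.5, -4.0, -0.75, -0.5, -1.25] [-1.0, -2.0, 5.0, 14.0, 9.0, 15.0, 23.0, 18.0, 8.0, -5.0, -9.0, -7.0]
+x [2.5, 1.75, 1.5, 0.75, 1.0, 1.0, 1.0, 0.75, 0.75, 1.25, 0.75, 0.75] [12.0, 8.0, 7.0, 8.0, 6.0, 8.0, 7.0, 8.0, 7.0, 8.0, 8.0, 8.0]
-y [1.5, 1.25, 1.25, 1.75, 1.25, 1.25, 1.0, 1.0, 0.75, 0.75, -2.75, 1.75] [7.0, 7.0, 8.0, 7.0, 7.0, 8.0, 6.0, 8.0, 23.0, 28.0, 14.0, 10.0]
-x [-4.0, -2.5, -2.25, 0.75, -3.25, -4.0, 2.75, 3.25, 4.0, 4.0, 3.5, -4.0] [12.0, 12.0, 16.0, -15.0, -10.0, -5.0, 5.0, 9.0, 20.0, 22.0, 3.0, 2.0]
scene 0 [[293.0, 284.1], [322.5, 288.2], [315.7, 308.7], [285.7, 304.0]]
+y [4.0, -4.0, -1.25, -2.25, 1.5, -0.25, -0.25, -1.25, -4.0, 1.0, 1.0, 0.25] [-1.0, 2.0, -8.0, -10.0, 11.0, 20.0, 22.0, 12.0, 7.0, -8.0, -8.0, -7.0]
+x [1.5, 0.5, -0.25, 0.0, -0.25, 0.0, -0.25, 0.0, -0.25, 0.0, -0.5, 0.0] [10.0, 6.0, 9.0, 7.0, 8.0, 7.0, 8.0, 7.0, 8.0, 8.0, 9.0, 7.0]
-y [0.25, 0.5, 0.0, 0.25, -0.25, -0.25, 0.25, -0.25, 0.25, -0.5, -0.5, -4.0] [7.0, 6.0, 8.0, 7.0, 6.0,
[... 801 characters left out ...]
, -3.0, -2.0, -2.0, 3.0, -3.0, -2.0, -18.0]
side 0 [[337.2, 291.8], [374.9, 276.3], [387.0, 295.6], [347.2, 312.2]]
+y [1.25, 1.75, 1.0, 4.0, -3.75, 2.0, 2.0, -1.25, 0.5, 1.25, 1.5, 3.0] [26.0, 22.0, 13.0, 6.0, -4.0, -13.0, -2.0, 2.0, -3.0, -17.0, -1.0, -28.0]
+x [0.0, 0.5, 0.5, 0.75, 0.25, 0.25, 0.5, 0.0, 0.0, 0.25, 0.25, 0.25] [18.0, 20.0, 18.0, 21.0, 19.0, 20.0, 18.0, 17.0, 19.0, 20.0, 21.0, 18.0]
-y [1.5, -2.0, 1.25, -2.25, 1.5, -2.0, 1.0, 1.5, 0.75, -2.25, -1.25, -1.25] [19.0, 8.0, 7.0, 7.0, 7.0, 6.0, 8.0, 6.0, 6.0, 13.0, -26.0, -29.0]
-x [-0.5, 0.0, 0.0, -2.5, 0.0, -0.75, -0.5, -0.25, 3.0, -1.25, -1.25, -1.25] [-22.0, -25.0, -22.0, 27.0, -13.0, -5.0, -3.0, -2.0, -2.0, -3.0, -3.0, -3.0]
```

```bash
python3 rel.py .004 [.592,-.1707,.0775] .247 .236
```

```text
target [ 0.5938 -0.1703  0.0699] rotvec [ 0.0013  0.0021 -0.0006] d [ 0.0025 -0.0001  0.0379]
```

```bash
python3 -m jog '[{"sx": 0.0022, "sz": 0.01, "jaw": 0}, {"sx": 0.0022, "sz": 0.02, "jaw": 0}, {"sx": 0.0022, "sz": 0.028, "jaw": 0}, {"sx": 0.0022, "sz": 0.034, "jaw": 0}, {"sx": 0.0022, "sz": 0.037, "jaw": 0}, {"sx": 0.0022, "sz": 0.037, "jaw": 0}, {"sx": 0.0022, "sz": 0.037, "jaw": 0}]'
python3 rel.py .0 [.592,-.1707,.0775] .247 .236; python3 - <<'E'
from h import *
o=manip.get_obs(); print(o["ft_force"],o["torque"],np.array(o["ft_force"])@pose()[:3,2])
E
```

```text
clock: 21.38
position: [0.5937, -0.1703, 0.0708]
ee_rot: [-0.122, 0.985, 0.015, 0.118]
ft_force: [0.6, 0.4, -1.8]
grip_width: 0.106
grasp_force: 89.1
target [ 0.5947 -0.17    0.066 ] rotvec [ 0.0011  0.0019 -0.0008] d [0.0001 0.     0.0049]
[ 0.57198583  0.44973449 -1.75133226] [-0.11661404  0.30985057 -0.01456205] 1.8589658696654296
```

```bash
cat > ft.py <<'E'
from h import *
np.set_printoptions(precision=3,suppress=True)
o=manip.get_obs(); T=pose(o); print("tool F",T[:3,:3].T@o["ft_force"],"M",T[:3,:3].T@o["torque"],T[:3,3])
E
for i in 1; do python3 ft.py; python3 -m jog '[{"sz": 0.002, "jaw": 0}, {"sz": 0.003, "jaw": 0}, {"sz": 0.003, "jaw": 0}]' >/dev/null; python3 ft.py; python3 -m jog '[{"sz": 0.001, "jaw": 0}, {"sz": 0.001, "jaw": 0}]' >/dev/null; python3 ft.py; python3 -m jog '[{"sz": 0.001, "jaw": 0}, {"sz": 0.001, "jaw": 0}]' >/dev/null; python3 ft.py; done
```

```text
tool F [-0.233  0.294  1.859] M [0.04  0.329 0.006] [ 0.594 -0.17   0.071]
tool F [-0.358  0.716 -1.003] M [-0.076  0.359  0.049] [ 0.594 -0.17   0.068]
tool F [ 0.95   0.964 -2.014] M [-0.109  0.394  0.027] [ 0.595 -0.17   0.067]
tool F [ 1.538  0.134 -2.906] M [-0.148  0.312 -0.003] [ 0.595 -0.17   0.066]
```

```bash
cat > avg.py <<'E'
import sys; from h import *
np.set_printoptions(precision=3,suppress=True)
F=[];P=[]
for i in range(6):
    im=manip.camera(["scene","side","wrist"][i%3]); cv2.imwrite(f"pics/{['scene','side','wrist'][i%3]}{sys.argv[1]}.png",im)
    o=manip.get_obs(); T=pose(o); F.append(np.r_[T[:3,:3].T@o["ft_force"],T[:3,:3].T@o["torque"]]); P.append(T)
F=np.array(F); print(F.mean(0),F.std(0)); T=np.mean(P,0); np.save(f"A{sys.argv[1]}.npy",T); print(T)
n=R.from_euler("ZY",[.247,-.236]).as_matrix()[:,2]; print("h",n@(T[:3,3]-[.592,-.1707,.0775])+.0118)
E
python3 avg.py 11; python3 chk.py 11 A11.npy
```

```text
[ 0.266  0.846 -3.202 -0.102  0.299  0.   ] [0.382 0.266 0.582 0.032 0.032 0.027]
[[-0.943 -0.244  0.228  0.595]
 [-0.237  0.97   0.059 -0.17 ]
 [-0.235  0.001 -0.972  0.066]
 [ 0.     0.     0.     1.   ]]
h -0.00031207964276981984
scene 0.006 [[296.9, 293.0], [325.5, 297.1], [319.1, 317.2], [289.9, 312.5]]
+y [-1.25, 0.25, 3.75, 3.5, 0.75, -1.5, -2.25, -3.25, -4.0, -0.25, 4.0, -0.75] [-1.0, -2.0, 7.0, 15.0, 9.0, 15.0, 23.0, 18.0, 7.0, 6.0, -7.0, 6.0]
+x [4.0, 4.0, 4.0, 4.0, 4.0, 4.0, 4.0, 4.0, 4.0, 4.0, 4.0, 4.0] [-14.0, -17.0, -18.0, -19.0, -18.0, -19.0, -18.0, -18.0, -17.0, -18.0, -17.0, -19.0]
-y [1.5, 4.0, 1.5, 4.0, 4.0, 1.25, 4.0, 4.0, 1.75, 4.0, 4.0, 4.0] [14.0, -7.0, 8.0, -8.0, -13.0, 8.0, -9.0, -14.0, 12.0, -32.0, -36.0, -31.0]
-x [-4.0, 1.5, 0.75, -2.25, -4.0, 2.0, 2.5, 3.25, 4.0, 3.75, -3.0, 3.25] [17.0, -22.0, -14.0, -11.0, -8.0, 6.0, 8.0, 16.0, 23.0, 16.0, 1.0, -2.0]
scene 0 [[297.7, 294.4], [326.2, 298.6], [319.8, 318.6], [290.7, 313.9]]
+y [-0.75, -3.25, -1.0, 4.0, 0.75, -1.0, -1.0, -2.0, -4.0, 1.25, 0.5, 0.75] [1.0, -2.0, -8.0, 12.0, 11.0, 20.0, 22.0, 14.0, 9.0, 6.0,
[... 1064 characters left out ...]
7.0, -22.0, -17.0, -18.0, -17.0, -14.0, -13.0, -10.0]
side 0 [[341.5, 309.8], [377.8, 294.7], [389.6, 314.3], [351.4, 330.3]]
+y [1.5, 2.0, 4.0, 4.0, 1.0, 1.75, 2.5, 1.25, -4.0, -1.25, 3.0, 0.25] [-5.0, 9.0, 19.0, 28.0, -6.0, -9.0, -2.0, -4.0, -4.0, -13.0, 6.0, -15.0]
+x [-4.0, 3.0, 2.25, 2.25, 2.25, 2.75, 2.5, 2.25, 2.75, 2.25, 2.25, 2.5] [18.0, 15.0, 13.0, 14.0, 13.0, 11.0, 14.0, 13.0, 16.0, 14.0, 15.0, 15.0]
-y [3.25, 1.75, 3.5, 1.5, 3.5, 1.0, 3.5, 1.75, 3.25, 1.75, 1.0, 1.5] [26.0, 9.0, 8.0, 9.0, 7.0, 8.0, 7.0, 10.0, 10.0, 39.0, 44.0, 44.0]
-x [4.0, 4.0, 3.75, 3.75, 4.0, 4.0, 3.5, 3.5, 3.5, 3.5, 0.5, 3.5] [-61.0, -64.0, -68.0, -55.0, -49.0, -30.0, -18.0, -19.0, -21.0, -17.0, 14.0, -12.0]
```

```bash
python3 -m jog '[{"sz": -0.004, "jaw": 0}, {"sz": -0.008, "jaw": 0}, {"sz": -0.008, "jaw": 0}]' >/dev/null; python3 avg.py 12 | head -1; python3 -m jog '[{"sz": 0.004, "jaw": 0}, {"sz": 0.007, "jaw": 0}, {"sz": 0.008, "jaw": 0}, {"sz": 0.008, "jaw": 0}]' >/dev/null;python3 avg.py 13
```

```text
[ 0.29   0.009  1.317  0.023  0.325 -0.003] [0.445 0.546 0.323 0.023 0.037 0.044]
[ 2.229  1.434 -3.327 -0.272  0.602 -0.009] [0.255 0.351 0.537 0.041 0.018 0.02 ]
[[-0.943 -0.244  0.228  0.595]
 [-0.237  0.97   0.059 -0.17 ]
 [-0.235  0.002 -0.972  0.066]
 [ 0.     0.     0.     1.   ]]
h -0.0003057577469994417
```

```bash
python3 -m jog '[{"sz": 0.0005, "jaw": 0}, {"sz": 0.0005, "jaw": 0}, {"sz": 0.0005, "jaw": 0}, {"sz": 0.0005, "jaw": 0}]' ; python3 avg.py 14; python3 - <<'E'
from fit import *
# sink and centring: face edges now vs start, side & scene (visible -y and +x/-x edges)
m=np.array([(-37,29,0),(37,29,0),(37,-29,0),(-37,-29,0)])/1000
A=[(296,291.7),(328.7,296.7),(321,321.4),(287.1,316)];B=[(337.6,308.6),(378.7,291.4),(393.9,316.2),(349.6,334.6)]
from fit import refine
for n,Q in (("scene",A),("side",B)):
    Fm=R.from_euler("ZY",[.247,-.236]).as_matrix(); c0=np.array([.5916,-.1712,.0773])
    for s in (0,3,6): print(n,s,[proj(n,c0+Fm@(q-[0,0,s/1000])).round(1).tolist() for q in m])
    print(refine(cv2.imread(f"pics/{n}14.png"),Q,3).round(1).tolist())
    g0,g1=[cv2.cvtColor(cv2.imread(f"pics/{n}{k}.png"),6) for k in ("0","14")]
    mid=((np.array(Q[2])+Q[3])/2).astype(int); print("col at -y edge",g0[mid[1]-6:mid[1]+8,mid[0]].tolist(),g1[mid[1]-6:mid[1]+8,mid[0]].tolist())
for n in ("scene","side"):
  for t in ("slide","face"):
    d=manip.outline_of(n,t)[:1]
    if d: print(n,t,d[0]["confidence"],d[0]["bbox"])
E
```

```text
clock: 24.52
position: [0.5948, -0.1699, 0.0651]
ee_rot: [-0.122, 0.985, 0.015, 0.117]
ft_force: [-3.1, 0.6, 3.4]
grip_width: 0.106
grasp_force: 89.7
[ 2.178  1.46  -3.832 -0.306  0.678  0.003] [0.766 0.621 0.668 0.017 0.021 0.031]
[[-0.943 -0.244  0.228  0.595]
 [-0.237  0.97   0.059 -0.17 ]
 [-0.235  0.001 -0.972  0.065]
 [ 0.     0.     0.     1.   ]]
h -0.000900877948381321
scene 0 [[296.0, 291.7], [328.9, 296.5], [320.9, 321.7], [287.2, 316.2]]
scene 3 [[296.4, 292.4], [329.3, 297.2], [321.3, 322.4], [287.6, 316.9]]
scene 6 [[296.8, 293.1], [329.6, 297.9], [321.6, 323.1], [288.0, 317.5]]
[[292.20001220703125, 291.29998779296875], [329.29998779296875, 298.79998779296875], [321.29998779296875, 323.5], [288.1000061035156, 316.8999938964844]]
col at -y edge [155, 158, 158, 159, 160, 161, 140, 87, 66, 49, 41, 48, 48, 58] [71, 71, 73, 71, 77, 89, 92, 89, 68, 42, 34, 33, 36, 41]
side 0 [[337.2, 308.7], [378.9, 291.4], [393.9, 316.0], [349.5, 334.7]]
side 3 [[337.6, 309.9], [379.2, 292.6], [394.2, 317.2], [349.9, 335.9]]
side 6 [[338.0, 311.0], [379.5, 293.8], [394.4, 318.5], [350.3, 337.0]]
[[338.1000061035156, 309.8999938964844], [376.29998779296875, 288.6000061035156], [396.3999938964844, 319.70001220703125], [349.29998779296875, 335.3999938964844]]
col at -y edge [170, 170, 168, 167, 166, 174, 194, 105, 109, 108, 58, 54, 53, 84] [85, 88, 109, 91, 103, 97, 105, 102, 121, 112, 113, 101, 53, 60]
scene slide 0.98 [291.7, 297.6, 325.4, 324.3]
scene face 0.62 [289.8, 296.3, 331.2, 326.2]
side face 0.72 [341.6, 312.8, 392.5, 338.2]
```

```bash
python3 -c "
from workcell import manip
print(manip.hand_in())"
```

```text
the job is handed in; nothing more can be done
None
```

The job is handed in at about 24.5 s of the 54 s allowed, and no result came back. The zero button was pressed to its stop and the stylus was put back fully home. The slide is still gripped and pressed flush on the gauge face, sunk about 3 mm by my force and image estimates.

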